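Find the rocking peg-tray cover and seat it

TASK

The three covered peg trays are about to be stacked, but one of their covers is not in its seat and rocks. With fingertips only, press down on the corners of the covers until you feel the one that rocks, then push that cover across, towards the corner that dips, so that it drops home on its tray, leaving all three covers lying flat and fully down. Do not lift a cover, and leave everything else on the shelf where it is.

Things in the scene. Friction and masses are not known exactly. Their poses are not given: they have to be found in the camera images.
- tray_a: One of 3 like white square peg trays, standing fast at any yaw: 126 mm over the 5 mm walls (131 over the rolled rim), rim 60 mm above the shelf, mouth 116 mm, under cover_a. Origin: centre of its underside, x, y along the walls. The cover that is out of its seat rides with two adjoining edges of its panel 2.5 to 5 mm over the rim and stands 5 mm high.
- cover_a: White lid, about 80 g: plate 134 mm square, 3 thick; under it a 112 mm panel, 5 deep, that fits the mouth; on it a knob 28 across, 16 high. Origin: centre of the panel's underside; x, y along the edges. Seated: origin 55, plate top 63 mm up. Unseated: the corner opposite to the riding edges dips 5 mm at a light press, the other 3 feel solid; moved 5 to 7 mm along both edges towards it, it drops in.
- tray_b: One of 3 like white square peg trays, standing fast at any yaw: 126 mm over the 5 mm walls (131 over the rolled rim), rim 60 mm above the shelf, mouth 116 mm, under cover_b. Origin: centre of its underside, x, y along the walls. The cover that is out of its seat rides with two adjoining edges of its panel 2.5 to 5 mm over the rim and stands 5 mm high.
- cover_b: White lid, about 80 g: plate 134 mm square, 3 thick; under it a 112 mm panel, 5 deep, that fits the mouth; on it a knob 28 across, 16 high. Origin: centre of the panel's underside; x, y along the edges. Seated: origin 55, plate top 63 mm up. Unseated: the corner opposite to the riding edges dips 5 mm at a light press, the other 3 feel solid; moved 5 to 7 mm along both edges towards it, it drops in.
- tray_c: One of 3 like white square peg trays, standing fast at any yaw: 126 mm over the 5 mm walls (131 over the rolled rim), rim 60 mm above the shelf, mouth 116 mm, under cover_c. Origin: centre of its underside, x, y along the walls. The cover that is out of its seat rides with two adjoining edges of its panel 2.5 to 5 mm over the rim and stands 5 mm high.
- cover_c: White lid, about 80 g: plate 134 mm square, 3 thick; under it a 112 mm panel, 5 deep, that fits the mouth; on it a knob 28 across, 16 high. Origin: centre of the panel's underside; x, y along the edges. Seated: origin 55, plate top 63 mm up. Unseated: the corner opposite to the riding edges dips 5 mm at a light press, the other 3 feel solid; moved 5 to 7 mm along both edges towards it, it drops in.
- jar: Glass jar with a steel twist lid, 72 mm across, 105 high, standing behind the trays. Not part of the job. Origin: centre of its underside.
- hanger: Bare steel wire hanger lying flat along the far edge, 400 mm wide, wire 4.4 mm. Not part of the job. Origin: on the shelf, at the hook; the long bar lies 142 mm beyond it.
- peg_1: Wooden spring clothes peg, 72 mm long, 10 high, lying on the shelf in front of the trays. Not part of the job. Origin: centre of its underside.
- peg_2: Wooden spring clothes peg like peg_1. Not part of the job. Origin: centre of its underside.
- brush: Wooden scrubbing brush, 150 by 52 mm, 39 high, bristles down, behind the trays. Not part of the job. Origin: centre of its underside.
- soap: Dry bar of laundry soap, 100 by 48 mm, 30 high, lying behind the trays on the left. Not part of the job. Origin: centre of its underside.
Not all that is in view belongs to the job. What is shaped like the tray_c but pink or turquoise is not meant.

How it is judged:
By the outcome, as a careful person would: the job done as asked, in the order asked, and still so for the second after the job is handed in, with the robot touching nothing.
It also fails if it takes over 72 s, if anything falls off the work surface, if the arm or the gripper's body presses on something with over 40 N, if the wrist force passes 120 N, or if a joint passes its speed limit or range.

ROBOT

A 7-joint arm with a two-finger parallel gripper is mounted at the origin on the work surface. World frame = base frame: x ahead of the robot, y to its left, z up, the work surface at z = 0. Lengths are in mm, angles in rad, forces in N, time in s.
With the tool pointing down it reaches from about 400 to 875 mm from the base axis. Payload 4.4 kg.
Tool frame: the origin (TCP) lies midway between the tips of the shut fingers; the grasp point (between the pads) lies 19 mm behind it (ctrl.pinch_z is the distance from the TCP to the grasp point, in mm); z points along the fingers, y is the line along which they close (so a half turn about z gives the same grasp; the last joint's range is limited). The gripper opens to 85 mm and grips with 20 to 120 N. Pads are 22 mm wide; open, the fingers measure 114 mm over their backs; the gripper's body (76 mm by 85 mm) begins 54 mm behind the grasp point. The pads swing forward as they close: fully open they stand 13 mm farther back than shut.
Start: joints at [-1.337, 0.628, 0.038, 1.517, -0.027, 0.996, -0.02], TCP at [191.94, 621.029, 231.313] pointing down, gripper open.
Joint ranges: [-3.06, 3.06], [-0.37, 2.12], [-1.25, 1.32], [0.18, 2.47], [-1.1, 4.24], [0.23, 1.98], [-2.94, 2.94]. Speed limits (rad/s): [2.57, 2.57, 3.14, 3.14, 3.14, 3.14, 3.14].

INTERFACE

Orientations are given as [roll, pitch, yaw] about the fixed x, y, z axes, in that order (R = Rz(yaw) Ry(pitch) Rx(roll)).
In Python, from cell import read_state, cams, order, ctrl gives the robot as it stands.
- The arm moves only by the tool move_arm, never from a script. Its argument "targets" is text: rows parted by semicolons, each of 7 numbers parted by spaces: the gripper's target within -1 to 1 (fully open at 1, half-way at 0, shut at -1), then the shift along the tool's x, y, z in cm, then the turn, a rotation vector about the tool's x, y, z in degrees. A call has 1 to 5 rows; each row shifts and turns the commanded pose from where the row before left it, along the tool's axes as they then stand; what a row does not reach is not made up. A row lasts 1/12 s, in which the tool goes at most 41.7 mm and 7.16 degrees, less where a joint would pass 70% of its speed; a pose out of reach is approached as far as the arm can. A call with a gripper value outside its range is refused whole. The fingers move at their own pace and stop on an object; the grip force is fixed at half the most. Time passes only in rows, so rows that do not move let the fingers close. It gives the time, the measured TCP pose, the force, the opening and the grip force at its end, in the units of the state.
- read_state(): the state, without advancing time (a new reading comes with each control period).
- cams.get_image(name): name is "side" or "top"; returns a dict with "color" (420x560x3 uint8, red, green, blue), "fovy" (degrees; the focal length in pixels is half the picture's height over the tangent of half this angle, whatever the lens; pixels are square), "cx", "cy" (the principal point, pixels), "k1" (the pictures are not rectified: a ray, as slopes to the right and down, at radius r is drawn at 1 + k1 r^2 times it, then the intrinsics apply), "rvec" (rotation vector, rad) and "tvec" (3), from world to camera coordinates, as OpenCV has them. Camera axes: x right, y down, z forward; pixel columns grow to the right and rows downward; lengths in mm; the calibration is good to about 2 mm. A picture is of the moment at which its call begins. There is no depth.
- order.finish_job(): hands the job in; it is judged then, once.
The state is a dict: "clock": time; "qpos": joint angles; "qd": joint speeds; "tau": joint torques, N m; "eef_pos": TCP position; "tool_rot": TCP orientation; "force": force on the tool from outside, world axes, zero at the start; "torque": the same for the moment, N m; "width": finger opening in mm; "gripper_force": force on a finger pad.
Only numpy, scipy, OpenCV 4.12 (cv2) and the standard library are available. Lean on these libraries where they do the work, as an engineer would, in place of code of your own. Each camera call takes 0.05 s, during which the arm holds its last target. There are 200 camera calls.

## Working session

There is one attempt and no reset: what is moved stays moved. The work goes in short steps, Python scripts to look and compute and a tool call to move; the robot and the scene stay as the last step left them, time stands still between calls to the robot, and variables do not carry over. Pictures are saved under pics/ and viewed, at most 10 in all, crops included, and the job is handed in when it is done.

Besides the shell and the picture viewer there is one more tool, called after "Emit:" as a command line: name --argument value ..., lists and objects as JSON in quotes. move_arm: Moves the arm, as the interface text tells. Its arguments: {"type":"object","properties":{"targets":{"type":"string"}},"required":["targets"]}

```bash
mkdir -p pics; ls; cat > h.py <<'E'
import numpy as np, cv2
from cell import read_state, cams, order, ctrl
def grab(n,f=None):
    d=cams.get_image(n)
    if f: cv2.imwrite('pics/'+f,d['color'][:,:,::-1])
    return d
def K(d):
    f=210/np.tan(np.radians(d['fovy'])/2); return f
def ray(d,uv):
    f=K(d); p=(np.atleast_2d(uv).astype(float)-[d['cx'],d['cy']])/f
    q=p.copy()
    for _ in range(20): q=p/(1+d['k1']*(q**2).sum(1,keepdims=True))
    R=cv2.Rodrigues(np.array(d['rvec'],float))[0]; t=np.array(d['tvec'],float).ravel()
    v=np.c_[q,np.ones(len(q))]@R
    return -R.T@t, v
def onz(d,uv,z):
    c,v=ray(d,uv); s=(z-c[2])/v[:,2:3]; return c+s*v
def proj(d,P):
    R=cv2.Rodrigues(np.array(d['rvec'],float))[0]; t=np.array(d['tvec'],float).ravel()
    c=np.atleast_2d(P)@R.T+t; q=c[:,:2]/c[:,2:3]
    q=q*(1+d['k1']*(q**2).sum(1,keepdims=True)); return q*K(d)+[d['cx'],d['cy']]
E
python3 - <<'E'
from h import *
a=grab('side','side0.png');b=grab('top','top0.png')
for d in(a,b): print(d['fovy'],d['cx'],d['cy'],d['k1'],ray(d,[[280,210]]))
print(read_state())
E
```

```text
pics
54.238322502637985 278.17868432872154 215.79778955283743 -0.05857191464762836 (array([  29.89053345, -454.86658342,  554.06046306]), array([[ 0.56991915,  0.61156866, -0.54899508]]))
45.57656858914135 278.614802424747 210.43802996062877 -0.13802600315127775 (array([ 252.86173766,   85.23473012, 1356.39098979]), array([[ 0.21177119,  0.01329242, -0.9772332 ]]))
{'clock': 0.1, 'qpos': array([-1.3367858 ,  0.62924468,  0.03843759,  1.51822564, -0.02696619,
        0.99627113, -0.01996061]), 'qd': array([-0.00133168, -0.00188031,  0.00014327, -0.00438022,  0.00103907,
        0.00115332,  0.00093452]), 'tau': array([ 3.04315668e-03, -5.64530182e+01,  1.23056743e+00, -1.93969059e+01,
        1.13409743e-02,  5.53272359e-03,  5.42880386e-06]), 'eef_pos': array([191.79017468, 620.51065323, 230.50025175]), 'tool_rot': array([-3.13996207e+00,  3.87177618e-05,  2.84184670e+00]), 'force': array([-0.08812406,  0.92667021,  0.08887357]), 'torque': array([-0.01440943,  0.05027567,  0.02326749]), 'gripper_force': 0.0, 'width': 85.32316881043768}
```

View pics/top0.png

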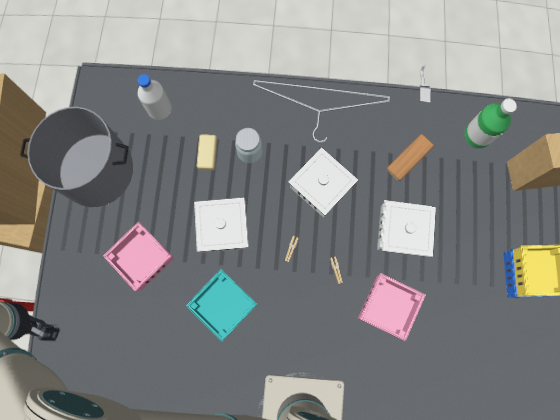

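View pics/side0.png

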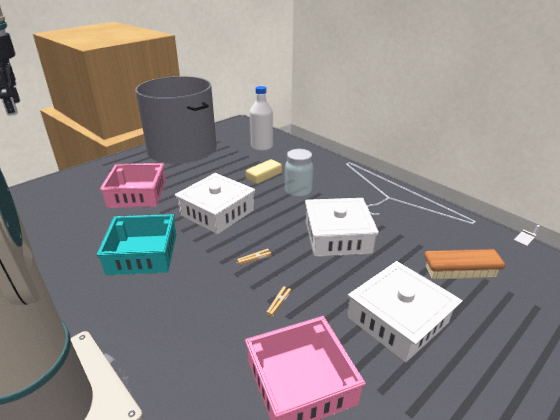

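The top view shows three white covered trays, with knobs near (221,224), (323,181) and (409,228). The pink and turquoise trays are decoys. The side view shows the same covers with knobs near (215,187), (340,211) and (406,292).

```bash
python3 - <<'E'
from h import *
T=grab('top');S=grab('side')
def tri(uT,uS):
    c1,v1=ray(T,[uT]);c2,v2=ray(S,[uS]);v1=v1[0];v2=v2[0]
    A=np.c_[v1,-v2];s=np.linalg.lstsq(A,c2-c1,rcond=None)[0]
    p=c1+s[0]*v1;q=c2+s[1]*v2;return (p+q)/2,np.linalg.norm(p-q)
tiles=[]
for nm,D,seeds in(('top',T,[(221,224),(323,181),(409,228)]),('side',S,[(215,187),(340,211),(406,292)])):
    for (u,v) in seeds:
        r=38 if nm=='top' else 60
        im=D['color'][v-r:v+r,u-r:u+r]
        tiles.append(cv2.resize(im,(266,266),interpolation=cv2.INTER_CUBIC))
cv2.imwrite('pics/crop0.png',np.vstack([np.hstack(tiles[:3]),np.hstack(tiles[3:])])[:,:,::-1])
g=T['color'].astype(int)
for (u,v) in [(221,224),(323,181),(409,228)]:
    w=((g.min(2)>120)&(g.max(2)-g.min(2)<40)).astype(np.uint8)
    n,l=cv2.connectedComponents(w); m=(l==l[v+8,u+8]).astype(np.uint8)
    c=max(cv2.findContours(m,0,1)[0],key=cv2.contourArea); print(cv2.minAreaRect(c), np.percentile(g[m>0].mean(1),[5,25,50,75,95]))
E
```

```text
((220.25172424316406, 224.0207061767578), (50.408607482910156, 52.650840759277344), 85.2363510131836) [194.53333333 229.33333333 230.33333333 230.66666667 231.33333333]
((321.7810974121094, 181.46603393554688), (50.433624267578125, 51.969364166259766), 42.51044845581055) [156.85       229.         229.66666667 230.33333333 230.66666667]
((406.5076904296875, 227.9384765625), (57.55211639404297, 50.85424041748047), 7.125016689300537) [175.         228.33333333 231.33333333 232.33333333 233.33333333]
```

View pics/crop0.png

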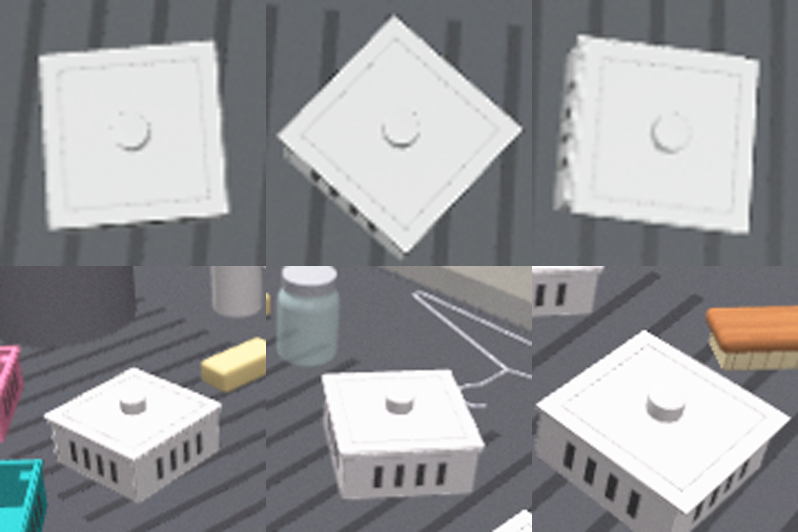

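The plates are clear in both views, with their tops brighter than the walls. I'll fit plate quads in each view and triangulate the corners.

```bash
cat > meas.py <<'E'
from h import *
def lines_quad(c):
    q=cv2.approxPolyDP(cv2.convexHull(c),0.04*cv2.arcLength(c,True),True)[:,0].astype(float)
    if len(q)!=4: return None
    pts=c[:,0].astype(float); L=[]
    for i in range(4):
        a,b=q[i],q[(i+1)%4]; d=(b-a)/np.linalg.norm(b-a); n=np.array([-d[1],d[0]])
        s=(pts-a)@d; k=(abs((pts-a)@n)<2.5)&(s>5)&(s<np.linalg.norm(b-a)-5)
        vx,vy,x,y=cv2.fitLine(pts[k].astype(np.float32),cv2.DIST_HUBER,0,.01,.01).ravel(); L.append((vx,vy,x,y))
    out=[]
    for i in range(4):
        a,b=L[i-1],L[i]; s=np.linalg.solve(np.array([[a[0],-b[0]],[a[1],-b[1]]]),[b[2]-a[2],b[3]-a[3]])
        out.append([a[2]+s[0]*a[0],a[3]+s[0]*a[1]])
    return np.array(out)
def quads(D,seeds,th):
    up=4; g=cv2.resize(D['color'],None,fx=up,fy=up,interpolation=cv2.INTER_CUBIC).astype(int); R=[]
    for (u,v),t in zip(seeds,th):
        w=((g.min(2)>t)&(g.max(2)-g.min(2)<40)).astype(np.uint8)
        n,l=cv2.connectedComponents(w); m=(l==l[up*v+30,up*(u+7)]).astype(np.uint8)
        c=max(cv2.findContours(m,0,1)[0],key=cv2.contourArea)
        q=lines_quad(c); R.append(None if q is None else (q+.5)/up-.5)
    return R
def tri(D1,u1,D2,u2):
    c1,v1=ray(D1,[u1]);c2,v2=ray(D2,[u2]);v1=v1[0];v2=v2[0]
    s=np.linalg.lstsq(np.c_[v1,-v2],c2-c1,rcond=None)[0]
    p=c1+s[0]*v1;q=c2+s[1]*v2;return (p+q)/2,np.linalg.norm(p-q)
def run(T,S):
    sT=[(221,224),(323,181),(409,228)];sS=[(215,187),(340,211),(406,292)]
    QT=quads(T,sT,[210]*3);QS=quads(S,sS,[215]*3)
    for n,(a,b) in enumerate(zip(QT,QS)):
        if a is None or b is None: print(n,a,b);continue
        W=onz(T,a,63);print('cover',n,'ctr',W.mean(0)[:2].round(1),'sides',np.linalg.norm(W-np.roll(W,-1,0),axis=1).round(1),'yaw',np.degrees(np.arctan2(*(W[1]-W[0])[1::-1])).round(1))
        P=proj(S,W)
        for i in range(4):
            j=np.argmin(np.linalg.norm(b-P[i],axis=1));p,e=tri(T,a[i],S,b[j]);print('  ',W[i].round(1),a[i].round(1),p.round(1),e.round(1))
if __name__=='__main__': run(grab('top'),grab('side'))
E
python3 meas.py
python3 - <<'E'
from h import *
d=grab('side');g=d['color'][:, :, :].astype(int)
for u,v in [(215,187),(340,211),(406,292)]: print([g[v+k,u].tolist() for k in range(12,56,4)])
E
```

```text
cover 0 ctr [483.1 256.3] sides [131.2 130.8 130.7 130.7] yaw -170.2
   [558.7 203.   63. ] [243.3 197.6] [559.8 203.   60. ] 1.0
   [429.4 180.7  63. ] [247.  246.3] [429.7 181.2  59. ] 0.7
   [407.8 309.7  63. ] [197.2 250.3] [406.8 310.7  60.6] 2.7
   [536.6 331.8  63. ] [194.5 201.8] [536.5 332.3  61.6] 0.8
cover 1 ctr [623.8  -5.2] sides [131.7 131.6 131.  131.7] yaw -128.5
   [716.4   5.5  63. ] [321.1 147.6] [717.3   5.2  60.7] 0.4
   [634.4 -97.7  63. ] [357.2 179.5] [635.1 -98.   60.8] 0.0
   [531.5 -15.6  63. ] [324.5 214.2] [532.3 -15.7  57.5] 1.0
   [613.  87.  63.] [288.3 181.5] [613.1  87.4  60.7] 1.4
cover 2 ctr [ 513.3 -241. ] sides [138.4 132.9 133.1 133.6] yaw -92.7
   [ 583.1 -173.1   63. ] [384.2 200.2] [ 692.9 -383.6 -241.1] 297.7
   [ 576.6 -311.4   63. ] [434.8 206.8] [ 668.9 -461.7 -200.7] 139.2
   [ 443.8 -306.3   63. ] [431.9 255.7] [ 481.1 -419.5   -1.2] 185.7
   [ 449.6 -173.3   63. ] [382.3 249.6] [ 488.  -350.1  -12.2] 320.3
[[253, 252, 253], [253, 253, 253], [253, 253, 253], [253, 253, 253], [163, 157, 160], [142, 136, 137], [157, 154, 155], [144, 141, 143], [144, 139, 141], [106, 106, 114], [105, 106, 113]]
[[253, 252, 253], [253, 252, 253], [253, 252, 253], [170, 166, 167], [158, 153, 156], [57, 53, 54], [52, 53, 53], [149, 144, 146], [109, 108, 110], [102, 105, 110], [105, 106, 113]]
[[253, 252, 253], [253, 252, 253], [253, 252, 253], [253, 252, 253], [253, 252, 253], [253, 252, 253], [235, 231, 232], [253, 252, 253], [249, 247, 249], [131, 126, 130], [139, 135, 138]]
```

```bash
sed -i 's/\[210\]\*3/[190,190,222]/; s/\[215\]\*3/[190,190,243]/' meas.py; python3 meas.py
```

```text
cover 0 ctr [483.1 256.4] sides [132.2 132.3 132.1 132.2] yaw -170.2
   [559.5 202.5  63. ] [243.5 197.3] [560.7 202.4  60.1] 1.2
   [429.2 179.9  63. ] [247.3 246.4] [429.5 180.5  58.4] 0.7
   [406.7 310.3  63. ] [196.9 250.7] [405.7 311.3  60.6] 2.7
   [536.9 332.8  63. ] [194.2 201.6] [536.9 333.2  61.8] 0.6
cover 1 ctr [623.8  -5.1] sides [132.5 132.5 132.2 132.9] yaw -128.5
   [717.1   5.4  63. ] [321.1 147.3] [717.8   5.2  61.2] 0.2
   [634.5 -98.2  63. ] [357.5 179.4] [635.8 -99.   59.4] 0.6
   [530.8 -15.7  63. ] [324.6 214.5] [532.  -16.   56.5] 0.5
   [612.9  88.   63. ] [288.  181.5] [613.   88.3  61.3] 1.0
cover 2 ctr [ 513.3 -241.1] sides [137.8 131.4 130.7 132.5] yaw -92.7
   [ 582.5 -173.    63. ] [384.2 200.4] [ 691.8 -383.4 -239.8] 297.9
   [ 576.1 -310.7   63. ] [434.5 207. ] [ 668.1 -461.1 -200.1] 140.1
   [ 444.7 -305.6   63. ] [431.7 255.3] [ 482.3 -419.4   -2.6] 186.1
   [ 450.1 -175.    63. ] [383.  249.5] [ 488.9 -351.2  -13.3] 318.4
```

```bash
python3 - <<'E'
from meas import *
S=grab('side');T=grab('top')
for t in(180,200,220,240,248): 
  q=quads(S,[(420,300)],[t])[0]; print(t,None if q is None else q.round(1).tolist())
for t in(190,215,225,228,229,230):
  q=quads(T,[(409,228)],[t])[0]; print(t,None if q is None else q.round(1).tolist())
g=T['color'].min(2)
print(g[225:232,376:392]);print(g[198:204,376:396])
E
```

```text
180 [[396.20001220703125, 260.3999938964844], [462.70001220703125, 300.0], [415.3999938964844, 343.70001220703125], [347.20001220703125, 294.1000061035156]]
200 [[396.20001220703125, 260.5], [462.5, 300.1000061035156], [415.3999938964844, 343.3999938964844], [347.3999938964844, 294.1000061035156]]
220 [[396.20001220703125, 260.70001220703125], [462.1000061035156, 300.1000061035156], [415.3999938964844, 343.1000061035156], [347.70001220703125, 294.1000061035156]]
240 [[396.20001220703125, 261.0], [461.70001220703125, 300.20001220703125], [415.3999938964844, 342.79998779296875], [348.1000061035156, 294.1000061035156]]
248 [[397.5, 268.0], [449.6000061035156, 299.6000061035156], [413.3999938964844, 331.79998779296875], [360.6000061035156, 294.6000061035156]]
190 [[384.1000061035156, 200.0], [434.8999938964844, 206.6999969482422], [431.8999938964844, 255.89999389648438], [381.5, 249.89999389648438]]
215 [[384.3999938964844, 200.3000030517578], [434.70001220703125, 206.89999389648438], [431.79998779296875, 255.5], [382.5, 249.60000610351562]]
225 [[386.70001220703125, 200.89999389648438],
[... 848 characters left out ...]
1 112  86 157 184 209 233 233 231 231 229 224 228 231]
 [101 101 114 118 115 189 215 204 220 231 231 231 223 220 228 231]
 [102 101 124 151 168 206 213 205 223 232 231 231 228 223 229 231]]
[[101 102 100 101 101 102 102 102 102 100  97  90  83  83  83  95 101 102
  101 101]
 [101 101 102 101 100 102 102 102 101 102  96  86  83  83  83  96 102 100
  102 103]
 [101 102 101 101 102 101 102 109 213 224 198 171 131 110 101 102 100 102
  101 102]
 [100 102 103 100 102 100 102 112 195 231 221 219 228 226 224 218 208 204
  199 167]
 [102 101 103 102 102 101 101 115 189 205 223 233 230 231 231 230 235 237
  212 222]
 [102 101 102 101 101 103 116 151 181 223 238 233 230 230 230 230 231 230
  230 230]]
```

```bash
cat > tgt.py <<'E'
import sys
from h import *
from scipy.spatial.transform import Rotation as Ro
def delta(p):
    s=read_state();R=Ro.from_euler('xyz',s['tool_rot']).as_matrix()
    return (R.T@(np.array(p,float)-s['eef_pos'])/10).round(2),s
if __name__=='__main__':
    d,s=delta(eval(sys.argv[1]));print('d cm',d,'eef',s['eef_pos'].round(1),s['tool_rot'].round(3),'F',s['force'].round(2),s['width'],s['clock'])
E
python3 tgt.py '[527,323,150]'
python3 - <<'E'
from meas import *
S=grab('side');T=grab('top')
q=quads(S,[(420,300)],[200])[0]; W=onz(S,q,63); print(W.round(1),W.mean(0),np.linalg.norm(W-np.roll(W,-1,0),axis=1))
for uT,uS in(([434.7,206.8],q[1]),([431.8,255.6],q[2])): print(tri(T,uT,S,uS))
E
```

```text
d cm [-40.81 -18.58   8.13] eef [192.  621.  231.3] [ 3.142 -0.     2.842] F [-0.58 -0.29 -0.42] 85.33669503186199 0.55
[[ 583.1 -177.6   63. ]
 [ 578.2 -311.7   63. ]
 [ 443.2 -306.1   63. ]
 [ 448.8 -171.7   63. ]] [ 513.29859329 -241.79032687   63.        ] [134.21275572 135.1146574  134.52069304 134.40622306]
(array([ 576.81346852, -311.51576435,   63.71764795]), np.float64(1.1820020869000845))
(array([ 443.91952234, -306.06433718,   62.315868  ]), np.float64(0.3958407911320525))
```

Emit:
move_arm --targets "-1 -3 -1.4 0 0 0 0; -1 -3.6 -1.6 0 0 0 0; -1 -3.6 -1.6 0 0 0 0; -1 -3.6 -1.6 0 0 0 0; -1 -3.6 -1.6 0 0 0 0"

```text
clock: 1.07
eef_pos: [336.3, 493.8, 231.5]
tool_rot: [3.141, 0.0, 2.842]
force: [0.5, 1.0, 0.1]
width: 25.5
gripper_force: 0.0
```

Emit:
move_arm --targets "-1 -3.6 -1.6 0 0 0 0; -1 -3.6 -1.6 0 0 0 0; -1 -3.6 -1.6 0 0 0 0; -1 -3.6 -1.6 0 0 0 0; -1 -3.6 -1.6 2 0 0 0"

```text
clock: 1.48
eef_pos: [485.6, 366.8, 215.8]
tool_rot: [3.135, 0.005, 2.841]
force: [1.1, 1.1, 0.1]
width: -0.1
gripper_force: 0.0
```

Emit:
move_arm --targets "-1 -3.6 -1.6 2 0 0 0; -1 -1.8 -1.2 3 0 0 0; -1 0 0 3 0 0 0; -1 0 0 0 0 0 0; -1 0 0 0 0 0 0"

```text
clock: 1.9
eef_pos: [522.1, 325.6, 132.5]
tool_rot: [-3.139, -0.003, 2.842]
force: [-0.7, 0.2, 0.9]
width: 0.3
gripper_force: 0.0
```

```bash
python3 tgt.py '[527,323,73]'; python3 -c "
from h import *
grab('top','t1.png')"
```

```text
d cm [-0.56 -0.09  5.95] eef [522.1 325.6 132.5] [-3.139e+00 -3.000e-03  2.842e+00] F [-0.66  0.21  0.87] 0.26851201585089884 1.9
```

Emit:
move_arm --targets "-1 -0.5 -0.1 3 0 0 0; -1 0 0 2 0 0 0; -1 0 0 1 0 0 0; -1 0 0 0 0 0 0; -1 0 0 0 0 0 0"

```text
clock: 2.37
eef_pos: [528.0, 324.8, 74.9]
tool_rot: [3.14, 0.001, 2.843]
force: [0.3, -0.5, 0.3]
width: 0.4
gripper_force: 0.0
```

Emit:
move_arm --targets "-1 0 0 0.3 0 0 0; -1 0 0 0 0 0 0; -1 0 0 0 0 0 0"

```text
clock: 2.62
eef_pos: [528.4, 323.9, 71.7]
tool_rot: [3.14, 0.001, 2.842]
force: [0.8, -0.2, 0.2]
width: -0.3
gripper_force: 0.0
```

Emit:
move_arm --targets "-1 0 0 0.2 0 0 0; -1 0 0 0 0 0 0; -1 0 0 0 0 0 0"

```text
clock: 2.87
eef_pos: [527.9, 323.3, 68.7]
tool_rot: [3.142, -0.0, 2.842]
force: [0.4, 0.6, -0.2]
width: 0.1
gripper_force: 0.0
```

Emit:
move_arm --targets "-1 0 0 0.2 0 0 0; -1 0 0 0 0 0 0; -1 0 0 0 0 0 0"

```text
clock: 3.12
eef_pos: [527.8, 323.3, 66.4]
tool_rot: [-3.141, -0.0, 2.842]
force: [-0.4, -0.5, -0.9]
width: 0.1
gripper_force: 0.0
```

Emit:
move_arm --targets "-1 0 0 0.2 0 0 0; -1 0 0 0 0 0 0; -1 0 0 0 0 0 0"

```text
clock: 3.37
eef_pos: [527.8, 323.3, 64.4]
tool_rot: [-3.141, -0.0, 2.842]
force: [0.8, 0.9, -0.1]
width: -0.2
gripper_force: 0.0
```

Emit:
move_arm --targets "-1 0 0 0.2 0 0 0; -1 0 0 0 0 0 0; -1 0 0 0 0 0 0"

```text
clock: 3.62
eef_pos: [528.1, 323.5, 63.1]
tool_rot: [3.141, 0.0, 2.842]
force: [-0.7, -0.6, 4.1]
width: -0.0
gripper_force: 2.4
```

Emit:
move_arm --targets "-1 0 0 0.2 0 0 0; -1 0 0 0 0 0 0; -1 0 0 0 0 0 0"

```text
clock: 3.87
eef_pos: [528.2, 323.5, 63.0]
tool_rot: [3.141, 0.001, 2.842]
force: [-3.5, -1.0, 18.4]
width: 0.4
gripper_force: 9.1
```

Emit:
move_arm --targets "-1 0 0 -1.4 0 0 0; -1 -1.8 -3.3 0 0 0 0; -1 -1.8 -3.3 0 0 0 0; -1 -1.8 -3.3 0 0 0 0; -1 0 0 0 0 0 0"

```text
clock: 4.28
eef_pos: [552.6, 201.4, 74.5]
tool_rot: [-3.134, 0.003, 2.83]
force: [0.5, -1.6, -0.1]
width: 0.1
gripper_force: 0.0
```

Emit:
move_arm --targets "-1 0 0 0.5 0 0 0; -1 0 0 0 0 0 0; -1 0 0 0 0 0 0"

```text
clock: 4.53
eef_pos: [549.5, 214.5, 69.0]
tool_rot: [3.141, -0.001, 2.844]
force: [0.7, 0.4, 0.3]
width: -0.2
gripper_force: 0.0
```

Emit:
move_arm --targets "-1 0 0 0.3 0 0 0; -1 0 0 0 0 0 0; -1 0 0 0 0 0 0"

```text
clock: 4.78
eef_pos: [549.8, 213.8, 66.3]
tool_rot: [-3.142, -0.001, 2.843]
force: [-0.6, 0.3, -0.3]
width: 0.0
gripper_force: 0.0
```

Emit:
move_arm --targets "-1 0 0 0.2 0 0 0; -1 0 0 0 0 0 0; -1 0 0 0 0 0 0"

```text
clock: 5.03
eef_pos: [550.2, 212.9, 64.5]
tool_rot: [-3.141, -0.0, 2.842]
force: [0.3, 0.7, -0.1]
width: -0.1
gripper_force: 0.0
```

Emit:
move_arm --targets "-1 0 0 -2 0 0 0; -1 -2.5 -2.8 -1 0 0 0; -1 -2.5 -2.8 0 0 0 0; -1 -2.5 -2.8 0 0 0 0; -1 -2.6 -2.9 0 0 0 0"

```text
clock: 5.45
eef_pos: [614.0, 74.0, 95.1]
tool_rot: [3.141, 0.001, 2.843]
force: [0.4, 0.3, -0.4]
width: 0.3
gripper_force: 0.0
```

Emit:
move_arm --targets "-1 0 0 0 0 0 0; -1 0 0 0 0 0 0;-1 0 0 1 0 0 0; -1 0 0 1 0 0 0;-1 0 0 0 0 0 0"

```text
clock: 5.87
eef_pos: [611.0, 76.9, 72.0]
tool_rot: [-3.141, -0.005, 2.845]
force: [-0.9, -0.1, -0.1]
width: -0.2
gripper_force: 0.0
```

```bash
python3 tgt.py '[613,75,70]'
```

```text
d cm [-0.25 -0.12  0.2 ] eef [611.   76.9  72. ] [-3.141 -0.005  2.845] F [-0.91 -0.06 -0.12] -0.2137520966805948 5.8667
```

Emit:
move_arm --targets "-1 0 0 0 0 0 0; -1 0 0 0 0 0 0; -1 0 0 0 0 0 0"

```text
clock: 6.12
eef_pos: [613.4, 75.8, 74.6]
tool_rot: [3.141, 0.0, 2.843]
force: [-0.4, -1.0, -0.8]
width: 0.1
gripper_force: 0.0
```

Emit:
move_arm --targets "-1 0 0 0.2 0 0 0; -1 0 0 0 0 0 0; -1 0 0 0 0 0 0"

```text
clock: 6.37
eef_pos: [613.4, 75.1, 72.6]
tool_rot: [3.142, 0.0, 2.842]
force: [0.4, -0.8, -0.1]
width: -0.1
gripper_force: 0.0
```

Emit:
move_arm --targets "-1 0 0 0.2 0 0 0; -1 0 0 0 0 0 0; -1 0 0 0 0 0 0"

```text
clock: 6.62
eef_pos: [613.3, 75.0, 70.5]
tool_rot: [-3.141, -0.0, 2.842]
force: [0.8, -0.2, 0.6]
width: 0.1
gripper_force: 0.0
```

Emit:
move_arm --targets "-1 0 0 0.2 0 0 0; -1 0 0 0 0 0 0; -1 0 0 0 0 0 0"

```text
clock: 6.87
eef_pos: [613.3, 75.0, 68.4]
tool_rot: [-3.141, -0.0, 2.842]
force: [0.0, -0.2, 0.7]
width: -0.2
gripper_force: 0.0
```

Emit:
move_arm --targets "-1 0 0 0.2 0 0 0; -1 0 0 0 0 0 0; -1 0 0 0 0 0 0"

```text
clock: 7.12
eef_pos: [613.3, 75.0, 66.4]
tool_rot: [-3.142, -0.0, 2.842]
force: [0.6, 0.2, 0.2]
width: -0.1
gripper_force: 0.0
```

Emit:
move_arm --targets "-1 0 0 0.2 0 0 0; -1 0 0 0 0 0 0; -1 0 0 0 0 0 0"

```text
clock: 7.37
eef_pos: [613.3, 75.0, 64.4]
tool_rot: [-3.142, -0.0, 2.842]
force: [-0.2, 0.1, 0.9]
width: -0.0
gripper_force: 0.0
```

```bash
python3 tgt.py '[540,-16,80]'; python3 tgt.py '[704,4,80]'; python3 tgt.py '[571,-187,90]'
```

```text
d cm [  4.31 -10.86  -1.56] eef [613.3  75.   64.4] [-3.142 -0.     2.842] F [-0.18  0.15  0.9 ] -0.03369930778742232 7.3667
d cm [-10.77  -4.11  -1.56] eef [613.3  75.   64.4] [-3.142 -0.     2.842] F [-0.18  0.15  0.9 ] -0.03369930778742232 7.3667
d cm [ -3.7  -26.28  -2.56] eef [613.3  75.   64.4] [-3.142 -0.     2.842] F [-0.18  0.15  0.9 ] -0.03369930778742232 7.3667
```

Emit:
move_arm --targets "-1 0 0 -1.6 0 0 0; -1 1.4 -3.6 0 0 0 0; -1 1.4 -3.6 0 0 0 0; -1 1.5 -3.6 0 0 0 0; -1 0 0 0 0 0 0"

```text
clock: 7.78
eef_pos: [533.6, -23.6, 80.3]
tool_rot: [-3.134, -0.007, 2.833]
force: [-1.2, -1.7, -0.4]
width: -0.0
gripper_force: 0.0
```

Emit:
move_arm --targets "-1 0 0 0 0 0 0; -1 0 0 0.8 0 0 0; -1 0 0 0 0 0 0; -1 0 0 0 0 0 0"

```text
clock: 8.12
eef_pos: [540.8, -14.1, 71.9]
tool_rot: [3.141, -0.001, 2.844]
force: [1.1, 0.2, 0.3]
width: 0.3
gripper_force: 0.0
```

Emit:
move_arm --targets "-1 0 0 0.2 0 0 0; -1 0 0 0 0 0 0; -1 0 0 0 0 0 0"

```text
clock: 8.37
eef_pos: [540.5, -14.9, 70.3]
tool_rot: [3.142, -0.0, 2.843]
force: [0.0, -0.5, -0.2]
width: 0.2
gripper_force: 0.0
```

Emit:
move_arm --targets "-1 0 0 0.2 0 0 0; -1 0 0 0 0 0 0; -1 0 0 0 0 0 0"

```text
clock: 8.62
eef_pos: [540.3, -15.4, 68.5]
tool_rot: [-3.142, -0.0, 2.842]
force: [0.7, -0.0, 0.5]
width: 0.2
gripper_force: 0.0
```

Emit:
move_arm --targets "-1 0 0 0.2 0 0 0; -1 0 0 0 0 0 0; -1 0 0 0 0 0 0"

```text
clock: 8.87
eef_pos: [540.3, -15.5, 66.5]
tool_rot: [-3.142, -0.0, 2.842]
force: [-0.4, -0.3, 0.8]
width: 0.3
gripper_force: 0.0
```

Emit:
move_arm --targets "-1 0 0 -2 0 0 0; -1 -1.6 -3.1 -0.5 0 0 0; -1 -1.6 -3.1 0 0 0 0; -1 -1.6 -3.1 0 0 0 0; -1 -1.6 -3.1 0 0 0 0"

```text
clock: 9.28
eef_pos: [565.2, -154.3, 91.9]
tool_rot: [-3.142, 0.001, 2.842]
force: [0.6, -0.0, -0.3]
width: -0.1
gripper_force: 0.0
```

Emit:
move_arm --targets "-1 -1.6 -3 0 0 0 0; -1 0 0 0 0 0 0; -1 0 0 0 0 0 0;-1 0 0 1.6 0 0 0; -1 0 0 0 0 0 0"

```text
clock: 9.7
eef_pos: [569.8, -184.2, 73.7]
tool_rot: [3.141, -0.004, 2.843]
force: [-0.4, -0.1, -0.7]
width: -0.1
gripper_force: 0.0
```

Emit:
move_arm --targets "-1 0 0 0 0 0 0; -1 0 0 0 0 0 0"

```text
clock: 9.87
eef_pos: [571.4, -184.9, 75.8]
tool_rot: [3.141, -0.001, 2.844]
force: [-0.0, 0.8, 0.5]
width: 0.0
gripper_force: 0.0
```

```bash
python3 tgt.py '[571,-186,72]'
```

```text
d cm [ 0.01 -0.12  0.38] eef [ 571.4 -184.9   75.8] [ 3.141e+00 -1.000e-03  2.844e+00] F [-0.03  0.8   0.54] 0.03099064810288634 9.8667
```

Emit:
move_arm --targets "-1 0 0 0.4 0 0 0; -1 0 0 0 0 0 0; -1 0 0 0 0 0 0"

```text
clock: 10.12
eef_pos: [571.4, -185.9, 71.7]
tool_rot: [3.142, -0.0, 2.842]
force: [0.2, 0.2, 0.3]
width: -0.1
gripper_force: 0.0
```

Emit:
move_arm --targets "-1 0 0 0.2 0 0 0; -1 0 0 0 0 0 0; -1 0 0 0 0 0 0"

```text
clock: 10.37
eef_pos: [571.3, -186.2, 69.5]
tool_rot: [-3.142, -0.0, 2.842]
force: [0.5, -0.2, 0.1]
width: 0.1
gripper_force: 0.0
```

Emit:
move_arm --targets "-1 0 0 0.2 0 0 0; -1 0 0 0 0 0 0; -1 0 0 0 0 0 0"

```text
clock: 10.62
eef_pos: [571.2, -186.2, 67.4]
tool_rot: [3.142, -0.0, 2.842]
force: [0.1, 0.0, 0.1]
width: -0.2
gripper_force: 0.0
```

Emit:
move_arm --targets "-1 0 0 0.15 0 0 0; -1 0 0 0 0 0 0; -1 0 0 0 0 0 0"

```text
clock: 10.87
eef_pos: [571.2, -186.2, 66.0]
tool_rot: [3.142, -0.0, 2.842]
force: [-0.0, -1.2, 0.0]
width: -0.4
gripper_force: 0.0
```

Emit:
move_arm --targets "-1 0 0 -1.5 0 0 0; -1 3.6 -1 0 0 0 0; -1 3.6 -1 0 0 0 0; -1 3.6 -0.9 0 0 0 0; -1 0 0 0 0 0 0"

```text
clock: 11.28
eef_pos: [448.4, -181.2, 80.4]
tool_rot: [-3.14, -0.014, 2.839]
force: [-1.0, 0.2, 0.7]
width: -0.1
gripper_force: 0.0
```

Emit:
move_arm --targets "-1 0 0 0 0 0 0; -1 0 0 0 0 0 0; -1 0 0 0.9 0 0 0; -1 0 0 0 0 0 0; -1 0 0 0 0 0 0"

```text
clock: 11.7
eef_pos: [460.1, -181.8, 71.3]
tool_rot: [3.141, -0.001, 2.842]
force: [1.1, -0.7, 1.1]
width: -0.1
gripper_force: 0.0
```

Emit:
move_arm --targets "-1 0 0 0.2 0 0 0; -1 0 0 0 0 0 0; -1 0 0 0 0 0 0"

```text
clock: 11.95
eef_pos: [459.7, -182.0, 69.9]
tool_rot: [3.142, -0.0, 2.842]
force: [0.0, 0.2, -0.1]
width: 0.3
gripper_force: 0.0
```

Emit:
move_arm --targets "-1 0 0 0.2 0 0 0; -1 0 0 0 0 0 0; -1 0 0 0 0 0 0"

```text
clock: 12.2
eef_pos: [459.7, -182.1, 68.1]
tool_rot: [-3.142, 0.0, 2.842]
force: [-0.1, -1.0, 1.0]
width: -0.1
gripper_force: 0.1
```

Emit:
move_arm --targets "-1 0 0 0.1 0 0 0; -1 0 0 0 0 0 0; -1 0 0 0 0 0 0"

```text
clock: 12.45
eef_pos: [459.9, -182.0, 67.8]
tool_rot: [3.142, 0.001, 2.842]
force: [-1.2, 0.4, 7.6]
width: -0.2
gripper_force: 4.0
```

Emit:
move_arm --targets "-1 0 0 -3.3 0 0 0; -1 -1.5 -2.4 0 0 0 0; -1 -1.6 -2.5 0 0 0 0; -1 -1.6 -2.4 0 0 0 0; -1 0 0 0 0 0 6"

```text
clock: 12.87
eef_pos: [484.1, -273.2, 100.6]
tool_rot: [-3.138, 0.006, 2.729]
force: [-0.5, 0.1, 1.4]
width: 0.1
gripper_force: 0.0
```

Emit:
move_arm --targets "-1 0 0 0 0 0 6; -1 0 0 0 0 0 6; -1 0 0 0 0 0 6; -1 0 0 0 0 0 6.3; -1 0 0 0 0 0 0"

```text
clock: 13.28
eef_pos: [482.8, -265.5, 99.9]
tool_rot: [-3.141, -0.0, 2.31]
force: [-0.1, -0.9, -0.5]
width: 0.1
gripper_force: 0.0
```

```bash
python3 - <<'E'
from meas import *
S=grab('side','s2.png');T=grab('top')
t=[]
for D,(u,v),r in((T,(409,228),38),(S,(406,292),65)): t.append(cv2.resize(D['color'][v-r:v+r,u-r:u+r],(400,400),interpolation=cv2.INTER_CUBIC))
cv2.imwrite('pics/c2.png',np.hstack(t)[:,:,::-1])
for s in((420,300),(420,305)):
  q=quads(S,[s],[200])[0]
  if q is not None: W=onz(S,q,68);print(W.round(1).tolist(),W.mean(0))
E
python3 tgt.py '[483,-266,72]'
```

```text
[[576.7, -179.9, 68.0], [572.7, -312.7, 68.0], [439.2, -307.8, 68.0], [444.1, -174.8, 68.0]] [ 508.14874445 -243.80842682   68.        ]
[[576.7, -179.9, 68.0], [572.7, -312.7, 68.0], [439.2, -307.8, 68.0], [444.1, -174.8, 68.0]] [ 508.14874445 -243.80842682   68.        ]
d cm [-0.05 -0.02  2.8 ] eef [ 482.9 -265.5  100. ] [-3.141 -0.     2.316] F [-0.21 -0.49 -0.47] -0.11623848858402903 13.3833
```

View pics/c2.png

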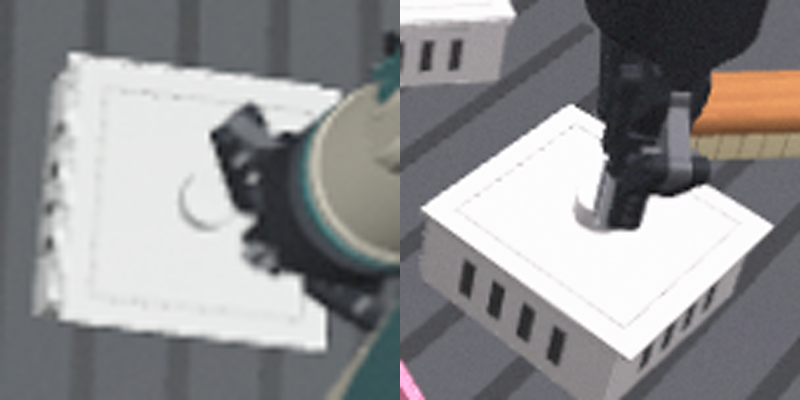

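The picture shows the shut fingers beside the knob on the near-right side, clear of it. I'll descend to just over the plate and push along tool +y, towards the far-left corner that dipped.

Emit:
move_arm --targets "-1 0 -0.5 0 0 0 0; -1 0 0 1.5 0 0 0; -1 0 0 1.2 0 0 0; -1 0 0 0 0 0 0; -1 0 0 0 0 0 0"

```text
clock: 13.8
eef_pos: [478.5, -269.1, 72.7]
tool_rot: [-3.141, -0.002, 2.314]
force: [-0.2, 0.1, 0.9]
width: 0.1
gripper_force: 0.0
```

Emit:
move_arm --targets "-1 0 0.5 0 0 0 0; -1 0 0.2 0 0 0 0; -1 0 0 0 0 0 0; -1 0 0 0 0 0 0"

```text
clock: 14.13
eef_pos: [485.1, -264.1, 73.6]
tool_rot: [3.141, 0.001, 2.314]
force: [0.1, -0.9, 0.4]
width: 0.4
gripper_force: 0.0
```

```bash
python3 - <<'E'
from meas import *
S=grab('side');T=grab('top')
t=[]
for D,(u,v),r in((T,(409,228),38),(S,(406,292),65)): t.append(cv2.resize(D['color'][v-r:v+r,u-r:u+r],(400,400),interpolation=cv2.INTER_CUBIC))
cv2.imwrite('pics/c3.png',np.hstack(t)[:,:,::-1])
q=quads(S,[(420,300)],[200])[0];W=onz(S,q,68);print(q.round(2).tolist(),W.mean(0))
E
```

```text
[[395.79998779296875, 260.44000244140625], [462.2300109863281, 299.92999267578125], [415.5299987792969, 343.57000732421875], [347.29998779296875, 294.30999755859375]] [ 508.1566589  -243.80382005   68.        ]
```

View pics/c3.png

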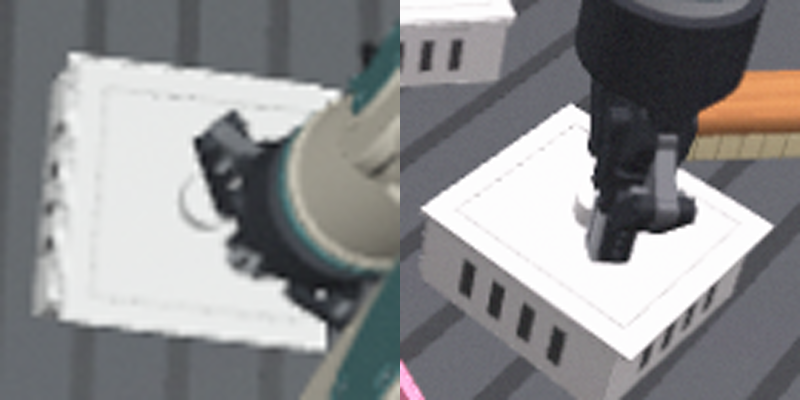

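The fingers are at plate height just behind the knob and not touching it yet, and the cover hasn't moved (corner still at (395.8,260.4)).

Emit:
move_arm --targets "-1 0 0.2 0 0 0 0; -1 0 0.2 0 0 0 0; -1 0 0.2 0 0 0 0; -1 0 0 0 0 0 0"

```text
clock: 14.57
eef_pos: [489.3, -259.7, 73.1]
tool_rot: [3.141, 0.0, 2.314]
force: [1.1, 1.1, -0.2]
width: -0.0
gripper_force: 0.0
```

```bash
cat > q.py <<'E'
from meas import *
S=grab('side');q=quads(S,[(420,305)],[200])[0]
print(q.round(1).tolist() if q is not None else None); s=read_state();print(s['eef_pos'],s['force'],s['torque'])
E
python3 q.py
```

```text
[[347.8999938964844, 293.8999938964844], [395.1000061035156, 261.70001220703125], [462.3999938964844, 300.0], [411.8999938964844, 341.1000061035156]]
[ 489.1057672  -259.93882198   73.03750925] [ 0.26439576 -0.23730392 -0.12738065] [ 0.00375795 -0.02858104  0.04092618]
```

Emit:
move_arm --targets "-1 0 0.2 0 0 0 0; -1 0 0.1 0 0 0 0; -1 0 0 0 0 0 0"

```text
clock: 14.87
eef_pos: [491.2, -258.0, 73.0]
tool_rot: [3.142, -0.0, 2.313]
force: [0.5, 0.7, 0.3]
width: -0.1
gripper_force: 0.1
```

```bash
python3 q.py
```

```text
[[395.29998779296875, 261.5], [461.8999938964844, 298.8999938964844], [412.0, 341.6000061035156], [347.5, 293.1000061035156]]
[ 491.10468539 -258.10124156   73.00765218] [-0.16923939 -0.23656471 -0.55532941] [-0.02029837  0.01081792 -0.02559252]
```

Emit:
move_arm --targets "-1 0 0.2 0 0 0 0; -1 0 0.1 0 0 0 0; -1 0 0 0 0 0 0"

```text
clock: 15.17
eef_pos: [493.6, -255.9, 73.1]
tool_rot: [3.141, 0.0, 2.313]
force: [0.4, -0.1, -0.2]
width: 0.4
gripper_force: 0.0
```

```bash
python3 q.py
```

```text
[[393.6000061035156, 259.8999938964844], [461.6000061035156, 299.70001220703125], [412.1000061035156, 341.70001220703125], [346.5, 291.70001220703125]]
[ 493.49119291 -255.98024749   73.06439244] [ 0.95935061 -0.00990974  0.57509757] [-0.03043167  0.00141953  0.03207079]
```

Emit:
move_arm --targets "-1 0 0.2 0 0 0 0; -1 0 0.1 0 0 0 0; -1 0 0 0 0 0 0"

```text
clock: 15.47
eef_pos: [495.7, -253.9, 73.1]
tool_rot: [3.141, 0.0, 2.313]
force: [-0.4, -0.0, 0.4]
width: -0.2
gripper_force: 0.0
```

```bash
python3 q.py
```

```text
[[393.3999938964844, 259.5], [459.3999938964844, 298.0], [412.1000061035156, 341.79998779296875], [346.70001220703125, 291.29998779296875]]
[ 495.60851807 -254.02194271   73.06318161] [ 0.19449027  0.111016   -0.59903267] [0.01447601 0.02037534 0.00500863]
```

Emit:
move_arm --targets "-1 0 0.2 0 0 0 0; -1 0 0 0 0 0 0; -1 0 0 0 0 0 0"

```text
clock: 15.77
eef_pos: [497.1, -252.6, 73.1]
tool_rot: [3.141, 0.0, 2.313]
force: [0.2, 1.5, -0.3]
width: 0.3
gripper_force: 0.0
```

```bash
python3 - <<'E'
from meas import *
S=grab('side');T=grab('top')
t=[]
for D,(u,v),r in((T,(409,228),38),(S,(406,292),65)): t.append(cv2.resize(D['color'][v-r:v+r,u-r:u+r],(400,400),interpolation=cv2.INTER_CUBIC))
cv2.imwrite('pics/c4.png',np.hstack(t)[:,:,::-1])
q=quads(S,[(420,305)],[200])[0];print(q.round(1).tolist())
E
```

```text
[[393.3999938964844, 259.29998779296875], [533.2999877929688, 340.3999938964844], [411.5, 340.3999938964844], [346.6000061035156, 292.79998779296875]]
```

View pics/c4.png

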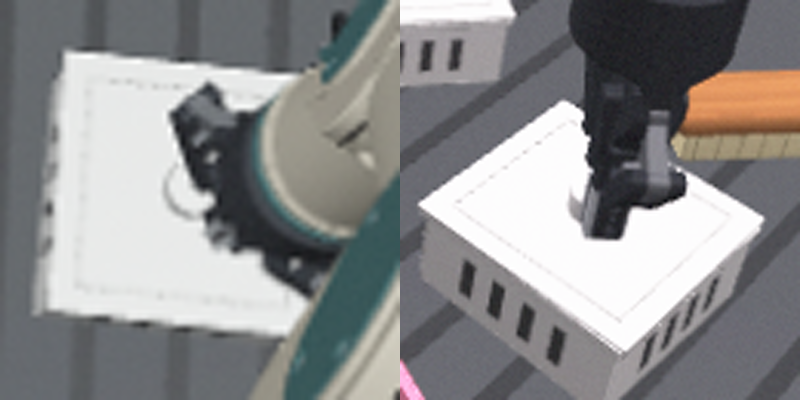

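The cover has slid far-left: its corner is now at about (393,259) in the side view, and the tray's near-right rim shows. I'll keep pushing gently until the force rises.

Emit:
move_arm --targets "-1 0 0.15 0 0 0 0; -1 0 0 0 0 0 0; -1 0 0 0 0 0 0"

```text
clock: 16.12
eef_pos: [498.1, -251.7, 73.0]
tool_rot: [3.142, -0.0, 2.313]
force: [1.0, 0.6, -0.1]
width: -0.2
gripper_force: 0.0
```

Emit:
move_arm --targets "-1 0 0.15 0 0 0 0; -1 0 0 0 0 0 0; -1 0 0 0 0 0 0"

```text
clock: 16.37
eef_pos: [499.3, -250.7, 73.1]
tool_rot: [3.142, -0.0, 2.313]
force: [-0.1, -0.3, 0.0]
width: 0.3
gripper_force: 0.0
```

```bash
python3 q.py
```

```text
[[393.5, 259.29998779296875], [600.0, 379.20001220703125], [410.6000061035156, 339.79998779296875], [346.6000061035156, 292.79998779296875]]
[ 499.18792611 -250.76329056   73.06536527] [-0.61793867 -0.08101561 -0.49293624] [ 0.00595381  0.01818745 -0.01014418]
```

Emit:
move_arm --targets "-1 0 -1 0 0 0 0; -1 0 -0.5 -2 0 0 0; -1 0 0 -4 0 0 0; -1 0 0 -4 0 0 0; -1 2 -3 -2 0 0 0"

```text
clock: 16.83
eef_pos: [460.4, -266.7, 197.3]
tool_rot: [3.135, 0.011, 2.319]
force: [1.4, -0.6, 1.4]
width: -0.0
gripper_force: 0.0
```

Emit:
move_arm --targets "-1 2 -3.5 0 0 0 0; -1 2 -3.5 0 0 0 0; -1 0 -3.5 0 0 0 0; -1 0 0 0 0 0 0; -1 0 0 0 0 0 0"

```text
clock: 17.25
eef_pos: [345.7, -309.9, 193.4]
tool_rot: [-3.141, 0.001, 2.307]
force: [0.6, -1.1, -0.1]
width: 0.4
gripper_force: 0.0
```

```bash
python3 - <<'E'
from meas import *
S=grab('side');T=grab('top')
t=[]
for D,(u,v),r in((T,(409,228),38),(S,(406,292),65)): t.append(cv2.resize(D['color'][v-r:v+r,u-r:u+r],(400,400),interpolation=cv2.INTER_CUBIC))
cv2.imwrite('pics/c5.png',np.hstack(t)[:,:,::-1])
q=quads(S,[(420,305)],[200])[0];
for z in(63,68):
  W=onz(S,q,z);print(z,q.round(1).tolist(),W.mean(0),W.round(1).tolist())
E
```

```text
63 [[426.6000061035156, 278.29998779296875], [459.3999938964844, 297.70001220703125], [412.0, 341.5], [406.0, 336.79998779296875]] [ 511.90399409 -284.38188207   63.        ] [[581.4, -242.1, 63.0], [579.7, -305.4, 63.0], [442.7, -300.6, 63.0], [443.7, -289.5, 63.0]]
68 [[426.6000061035156, 278.29998779296875], [459.3999938964844, 297.70001220703125], [412.0, 341.5], [406.0, 336.79998779296875]] [ 506.99611108 -286.11776506   68.        ] [[575.8, -244.3, 68.0], [574.1, -306.9, 68.0], [438.5, -302.2, 68.0], [439.5, -291.1, 68.0]]
```

View pics/c5.png

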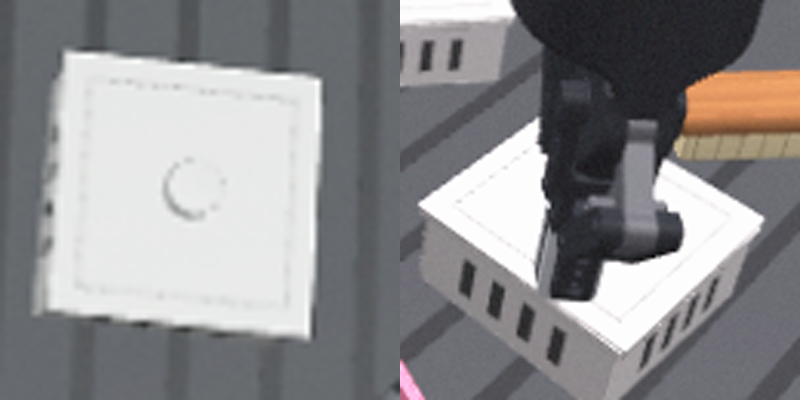

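```bash
python3 - <<'E'
from meas import *
T=grab('top')
q=quads(T,[(405,226)],[220])[0];print(q.round(1).tolist())
for z in(63,68): W=onz(T,q,z);print(z,W.mean(0),W.round(1).tolist())
for c,s in zip(sorted(q.tolist(),key=lambda p:-p[0])[:2],([459.4,297.7],[412,341.5])): print(c,tri(T,c,grab('side'),s))
E
python3 tgt.py '[455,-295,90]'
```

```text
[[383.6000061035156, 199.8000030517578], [431.3999938964844, 204.89999389648438], [428.79998779296875, 252.8000030517578], [380.20001220703125, 247.8000030517578]]
63 [ 517.52642525 -234.59232408   63.        ] [[584.2, -171.2, 63.0], [581.0, -301.9, 63.0], [450.9, -297.6, 63.0], [454.0, -167.6, 63.0]]
68 [ 516.50328264 -233.3559344    68.        ] [[582.9, -170.3, 68.0], [579.7, -300.4, 68.0], [450.1, -296.1, 68.0], [453.3, -166.6, 68.0]]
[431.3659362792969, 204.9452362060547] (array([ 582.43446996, -303.79255275,   59.6810607 ]), np.float64(1.9718903850198775))
[428.7581481933594, 252.76187133789062] (array([ 451.12889495, -298.87356559,   54.68968281]), np.float64(2.9756634329053893))
d cm [-6.28  8.61 10.29] eef [ 349.1 -307.2  192.9] [ 3.141 -0.     2.315] F [ 0.6  -1.49  0.22] 0.14764299980934176 17.5
```

Emit:
move_arm --targets "-1 -1.5 2.4 2 0 0 0; -1 -1.5 2.4 2 0 0 0; -1 -1.5 2.4 2 0 0 0; -1 -1.6 2.4 2 0 0 0; -1 0 0 2 0 0 0"

```text
clock: 17.92
eef_pos: [468.4, -285.0, 92.0]
tool_rot: [3.136, 0.005, 2.321]
force: [1.5, -0.2, 0.2]
width: 0.0
gripper_force: 0.0
```

Emit:
move_arm --targets "-1 0 0 1 0 0 0; -1 0 0 0.8 0 0 0; -1 0 0 0 0 0 0; -1 0 0 0 0 0 0; -1 0 0 0 0 0 0"

```text
clock: 18.33
eef_pos: [459.9, -288.8, 76.1]
tool_rot: [3.142, 0.001, 2.312]
force: [-0.3, -0.3, -0.9]
width: -0.2
gripper_force: 0.0
```

```bash
python3 tgt.py '[461,-287,68]'
```

```text
d cm [0.06 0.2  0.81] eef [ 459.9 -288.8   76.1] [3.142e+00 1.000e-03 2.312e+00] F [-0.28 -0.33 -0.91] -0.17887471845494535 18.3333
```

Emit:
move_arm --targets "-1 0 0.2 0.6 0 0 0; -1 0 0 0 0 0 0; -1 0 0 0 0 0 0"

```text
clock: 18.58
eef_pos: [461.5, -286.6, 69.3]
tool_rot: [3.141, 0.0, 2.313]
force: [-0.4, 0.5, 0.3]
width: 0.0
gripper_force: 0.0
```

Emit:
move_arm --targets "-1 0 0 0.2 0 0 0; -1 0 0 0 0 0 0; -1 0 0 0 0 0 0"

```text
clock: 18.83
eef_pos: [461.5, -286.7, 67.1]
tool_rot: [-3.142, -0.0, 2.313]
force: [0.5, 0.7, -0.6]
width: -0.3
gripper_force: 0.0
```

Emit:
move_arm --targets "-1 0 0 0.2 0 0 0; -1 0 0 0 0 0 0; -1 0 0 0 0 0 0"

```text
clock: 19.08
eef_pos: [461.4, -286.6, 64.9]
tool_rot: [-3.141, -0.0, 2.313]
force: [0.0, 0.1, 0.1]
width: 0.2
gripper_force: 0.0
```

Emit:
move_arm --targets "-1 0 0 0.1 0 0 0; -1 0 0 0 0 0 0; -1 0 0 0 0 0 0"

```text
clock: 19.33
eef_pos: [461.4, -286.6, 64.0]
tool_rot: [-3.142, -0.0, 2.313]
force: [0.6, -0.4, 0.1]
width: 0.3
gripper_force: 0.0
```

Emit:
move_arm --targets "-1 0 0 0.1 0 0 0; -1 0 0 0 0 0 0; -1 0 0 0 0 0 0"

```text
clock: 19.58
eef_pos: [461.6, -286.7, 63.1]
tool_rot: [3.142, 0.0, 2.313]
force: [0.3, -0.5, 1.1]
width: -0.4
gripper_force: 0.5
```

Emit:
move_arm --targets "-1 0 0 -1.4 0 0 0; -1 2.6 2.5 0 0 0 0; -1 2.6 2.5 0 0 0 0; -1 2.6 2.5 0 0 0 0; -1 0 0 0 0 0 0"

```text
clock: 20.0
eef_pos: [463.9, -169.5, 76.8]
tool_rot: [3.139, -0.006, 2.323]
force: [-0.5, 0.1, 0.7]
width: -0.3
gripper_force: 0.0
```

Emit:
move_arm --targets "-1 0 0 0 0 0 0; -1 0 0 0.7 0 0 0; -1 0 0 0 0 0 0; -1 0 0 0 0 0 0"

```text
clock: 20.33
eef_pos: [463.5, -179.9, 69.5]
tool_rot: [-3.141, -0.0, 2.31]
force: [-0.3, 0.1, 1.1]
width: 0.4
gripper_force: 0.0
```

Emit:
move_arm --targets "-1 0 0 0.2 0 0 0; -1 0 0 0 0 0 0; -1 0 0 0 0 0 0"

```text
clock: 20.58
eef_pos: [463.9, -179.1, 67.9]
tool_rot: [-3.141, -0.0, 2.312]
force: [-0.3, -0.6, -0.1]
width: 0.3
gripper_force: 0.0
```

Emit:
move_arm --targets "-1 0 0 0.2 0 0 0; -1 0 0 0 0 0 0; -1 0 0 0 0 0 0"

```text
clock: 20.83
eef_pos: [464.0, -178.5, 66.0]
tool_rot: [-3.142, -0.0, 2.313]
force: [-0.4, 0.0, -0.3]
width: -0.2
gripper_force: 0.0
```

Emit:
move_arm --targets "-1 0 0 0.2 0 0 0; -1 0 0 0 0 0 0; -1 0 0 0 0 0 0"

```text
clock: 21.08
eef_pos: [464.0, -178.4, 64.0]
tool_rot: [-3.141, -0.0, 2.313]
force: [0.3, -0.8, 0.8]
width: -0.2
gripper_force: 0.0
```

Emit:
move_arm --targets "-1 0 0 0.1 0 0 0; -1 0 0 0 0 0 0; -1 0 0 0 0 0 0"

```text
clock: 21.33
eef_pos: [464.2, -178.5, 63.1]
tool_rot: [3.141, 0.0, 2.313]
force: [0.0, -0.5, 0.7]
width: 0.1
gripper_force: 0.4
```

Emit:
move_arm --targets "-1 0 0 -1.4 0 0 0; -1 -2.5 2.6 0 0 0 0; -1 -2.5 2.6 0 0 0 0; -1 -2.5 2.5 0 0 0 0; -1 0 0 0 0 0 0"

```text
clock: 21.75
eef_pos: [580.4, -181.0, 77.9]
tool_rot: [3.135, 0.008, 2.316]
force: [1.2, -0.0, 0.7]
width: -0.2
gripper_force: 0.0
```

Emit:
move_arm --targets "-1 0 0 0 0 0 0; -1 0 0 0.7 0 0 0; -1 0 0 0.3 0 0 0; -1 0 0 0.1 0 0 0; -1 0 0 0 0 0 0"

```text
clock: 22.17
eef_pos: [570.1, -181.8, 65.4]
tool_rot: [-3.14, -0.002, 2.312]
force: [1.2, 0.3, -0.4]
width: 0.3
gripper_force: 0.0
```

Emit:
move_arm --targets "-1 0 0 0.1 0 0 0; -1 0 0 0 0 0 0; -1 0 0 0 0 0 0"

```text
clock: 22.42
eef_pos: [571.4, -181.8, 65.2]
tool_rot: [3.142, 0.0, 2.313]
force: [0.8, -0.6, -0.3]
width: 0.1
gripper_force: 0.0
```

Emit:
move_arm --targets "-1 0 0 0.2 0 0 0; -1 0 0 0 0 0 0; -1 0 0 0 0 0 0"

```text
clock: 22.67
eef_pos: [571.7, -181.8, 63.2]
tool_rot: [3.141, 0.0, 2.313]
force: [0.0, 0.2, 0.5]
width: 0.3
gripper_force: 0.3
```

Emit:
move_arm --targets "-1 0 0 -1.4 0 0 0; -1 -2.6 -2.5 0 0 0 0; -1 -2.6 -2.5 0 0 0 0; -1 -2.6 -2.5 0 0 0 0; -1 0 0 0 0 0 0"

```text
clock: 23.08
eef_pos: [566.8, -301.2, 77.6]
tool_rot: [-3.136, 0.007, 2.303]
force: [-0.9, -2.8, 0.2]
width: -0.5
gripper_force: 0.0
```

Emit:
move_arm --targets "-1 0 0 0 0 0 0; -1 0 0 0.7 0 0 0; -1 0 0 0.3 0 0 0; -1 0 0 0.1 0 0 0; -1 0 0 0 0 0 0"

```text
clock: 23.5
eef_pos: [568.9, -288.1, 65.3]
tool_rot: [-3.142, -0.002, 2.315]
force: [0.9, 0.7, -0.3]
width: -0.3
gripper_force: 0.0
```

Emit:
move_arm --targets "-1 0 0 0.1 0 0 0; -1 0 0 0 0 0 0; -1 0 0 0 0 0 0"

```text
clock: 23.75
eef_pos: [569.1, -289.6, 65.1]
tool_rot: [3.142, 0.0, 2.313]
force: [-0.3, -0.5, -0.3]
width: -0.2
gripper_force: 0.0
```

Emit:
move_arm --targets "-1 0 0 0.1 0 0 0; -1 0 0 0 0 0 0; -1 0 0 0 0 0 0"

```text
clock: 24.0
eef_pos: [568.9, -289.9, 64.1]
tool_rot: [3.142, -0.0, 2.313]
force: [0.3, 0.2, -0.6]
width: -0.3
gripper_force: 0.0
```

All four corners now bottom out at about 63 mm. I'll retract and compare the scene with the start.

Emit:
move_arm --targets "-1 0 0 -2 0 0 0; -1 0 0 -4 0 0 0; -1 0 0 -4 0 0 0; -1 0 -4 -3 0 0 0; -1 0 -4 0 0 0 0"

```text
clock: 24.42
eef_pos: [521.0, -338.8, 195.3]
tool_rot: [3.136, 0.012, 2.32]
force: [-0.3, -1.3, -0.9]
width: 0.1
gripper_force: 0.0
```

Emit:
move_arm --targets "-1 0 -4 0 0 0 0; -1 0 -4 0 0 0 0; -1 0 -4 0 0 0 0; -1 0 0 0 0 0 0; -1 0 0 0 0 0 0"

```text
clock: 24.83
eef_pos: [423.4, -423.4, 189.4]
tool_rot: [-3.14, 0.0, 2.306]
force: [1.3, 0.1, -1.2]
width: 0.0
gripper_force: 0.0
```

```bash
python3 - <<'E'
from h import *
T=grab('top','top9.png')['color'].astype(int);o=cv2.imread('pics/top0.png')[:,:,::-1].astype(int)
m=(abs(T-o).max(2)>40).astype(np.uint8)
n,l,s,c=cv2.connectedComponentsWithStats(m)
print([x.tolist() for x in s[1:] if x[4]>6]); s=read_state();print(s['eef_pos'],s['force'],s['qpos'])
E
```

```text
[[383, 199, 2, 5, 8], [387, 200, 7, 1, 7], [395, 201, 37, 5, 50], [380, 207, 56, 50, 286], [382, 212, 2, 4, 7], [558, 215, 2, 7, 11], [369, 218, 191, 202, 16163], [542, 220, 5, 6, 18], [402, 225, 4, 6, 10], [517, 236, 3, 4, 8], [0, 302, 66, 118, 2972], [42, 390, 62, 28, 984], [369, 392, 7, 11, 17], [37, 395, 46, 25, 100], [291, 403, 51, 17, 398], [343, 402, 25, 18, 229], [290, 407, 2, 7, 9], [228, 415, 10, 5, 17], [261, 418, 7, 2, 10]]
[ 425.73225572 -421.3174466   189.25266557] [ 0.10266634 -0.06466881 -0.03003201] [ 0.68396735  0.60302989  0.07839433  1.71219862 -0.06065745  0.8284723
  1.52908785]
```

View pics/top9.png

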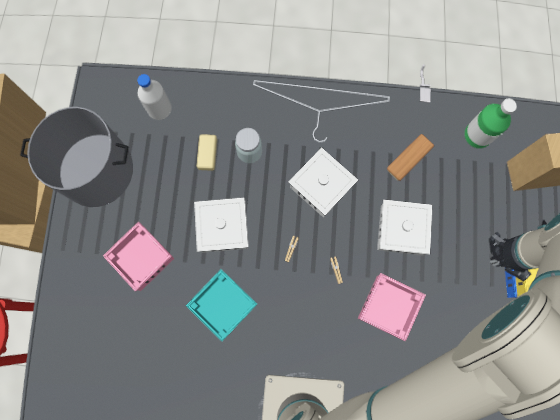

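The final top view shows only the right-hand cover moved (knob now at about (407,226)) and everything else in place. The arm is clear, with no force reading.

```bash
python3 -c "
from h import *
print(order.finish_job())"
```

```text
the job is handed in; nothing more can be done
None
```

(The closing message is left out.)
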